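Stand the reamer in the citrus press's drive socket and test-press it

TASK

Take the citrus reamer from its sloping drying block and stand it upright, nose up, in the socket of the electric press, turning it until its square tapered shank drops fully home; do not force it. Then push it down to the bottom of the press's spring switch, let it spring back up, and leave the reamer standing there, fully home and released, without disturbing the other things on the counter.

Things in the scene. Friction and masses are not known exactly. Their poses are not given: they have to be found in the camera images.
- reamer: white plastic citrus reamer, 104 mm long, about 120 g. Origin on its axis in the flat underside of its round flange (60 mm diameter, 8 mm thick); own +z runs to the nose, a square tapered shank is below. It starts in the block's cup, flange on the cup's rim, shank down, its axis leaning 30 deg from vertical with the nose towards the robot's side
- grip (a point): the place to grip the reamer: on its axis, 38 mm towards the nose from the origin, in its straight round fluted body (36 mm diameter, 39 mm over thin ribs, from 8 to 48 mm); the rounded nose goes on to 68 mm. Own axes as the reamer's
- shank_end (a point): centre of the free end of the reamer's square tapered shank, 36 mm below the origin. The shank is 26 mm square at the flange and 16 mm square at this end, sides parallel to the reamer's own x and y
- block: fixed pale wooden drying block, foot 130 x 75 mm; origin at counter level under the cup's mouth. Its square cup (44 mm outside, 32 mm inside, 42 mm deep) leans 30 deg so that its mouth faces up and to the block's own -x; the shank stands in it with about 3 mm play per side, and the reamer comes out along its own axis (36 mm to clear)
- cup_mouth (a point): centre of the mouth of the drying block's cup, 80 mm above the counter
- press: fixed electric citrus press, white housing, shallow grey juice bowl of 164 mm diameter whose rim is 142 mm above the counter; origin at counter level on its vertical axis. In the bowl's middle a steel drive spindle (46 mm square outside) stands up to 160 mm, with the socket in its top. The spindle stands at any angle about the vertical, which no reading gives; stiff gears hold it there
- socket (a point): centre of the socket's mouth, level with the spindle's top; sinks but does not turn with it. Square taper, 27.6 mm at the mouth, slope as the shank's (8 deg), 46 mm deep. Home: flange flat on the spindle's top, reamer origin at this point. A shank out of line (repeats every 90 deg) stops 23 mm high at 45 deg off, 16 at 20, 8 at 10 (up to 6 more if off-centre); within 4, let go, it settles home
- drive (a joint): how far the spindle is pressed down, m: 0 up, 0.005 at its bottom stop. A spring holds it up: with the reamer on it starts to sink at about 9 N of push and reaches the stop at about 14 N
- jug: short glass jug with a handle, 92 mm diameter, 100 mm tall; leave alone; origin at its underside's centre
- squeezer: folded aluminium hand squeezer, about 220 mm long, 42 mm tall; leave alone; origin under the middle of its round bowl, handles to own +x
- spatula: yellow silicone spatula lying flat, 200 mm long along own x; leave alone; origin at its underside
- saucer: orange-brown ceramic saucer, 120 mm diameter, 20 mm tall; leave alone; origin at its underside's centre
Things that resemble listed ones, but are neither listed nor needed, are in the scene too. There is more than one size of the reamer; the one meant has the size given above.

How it is judged:
By the outcome, as a careful person would: the job done as asked, in the order asked, and still so for the second after the job is handed in, with the robot touching nothing.
It also fails if it takes over 64 s, if anything falls off the work surface, if the arm or the gripper's body presses on something with over 40 N, if the wrist force passes 120 N, or if a joint passes its speed limit or range.

ROBOT

A 6-joint arm with a two-finger parallel gripper is mounted at the origin on the work surface. World frame = base frame: x ahead of the robot, y to its left, z up, the work surface at z = 0. Lengths are in m, angles in rad, forces in N, time in s.
With the tool pointing down it reaches from about 0.425 to 0.95 m from the base axis. Payload 3.5 kg.
Tool frame: the origin (TCP) lies at the very end of the fingers, on their centre line; the grasp point (between the pads) lies 19 mm behind it; z points along the fingers, y is the line along which they close (so a half turn about z gives the same grasp; the last joint's range is limited). The gripper opens to 85 mm and grips with 20 to 120 N. Pads are 22 mm wide; open, the fingers measure 114 mm over their backs; the gripper's body (76 mm by 85 mm) begins 54 mm behind the grasp point. The pads swing forward as they close: fully open they stand 13 mm farther back than shut.
Start: joints at [-1.277, 0.286, 1.577, -0, 1.279, -0.15], TCP at [0.29, -0.61, 0.231] pointing down, gripper open.
Joint ranges: [-2.77, 2.77], [-0.9, 2.22], [0.21, 2.48], [-1.53, 4.67], [0.24, 2.81], [-2.84, 2.84]. Speed limits (rad/s): [2.79, 2.79, 3.14, 3.14, 3.14, 3.14].

INTERFACE

Orientations are given as a unit quaternion [x, y, z, w].
In Python, from plant import ctrl gives the robot as it stands.
- The arm moves only by the tool carry_out, never from a script. Its argument "deltas" is one flat list of numbers, 6 for each row, row after row: the shift along the tool's x, y, z in m, then the turn, a rotation vector about the tool's x, y, z in rad. A call has 1 to 5 rows; each row is the pose to reach, as a shift and turn from the pose commanded when the call began, along the tool's axes at that moment; what a row does not reach only later rows make up. A row lasts 1/8 s, in which the tool goes at most 62.5 mm and 10.7 degrees, less where a joint would pass 70% of its speed; a pose out of reach is approached as far as the arm can. A call with a gripper value outside its range is refused whole. "grip" is the opening in per cent of the stroke, from 0 (shut) to 100 (fully open), set as the call begins (left out, the last holds). The fingers move at their own pace and stop on an object; "grip_force" is the grip in N (left out, the last holds). Time passes only in rows, so rows that repeat a pose let the fingers close. It gives the time, the measured TCP pose, the force, the opening and the grip force at its end, in the units of the state.
- ctrl.get_state(): the state, without advancing time (a new reading comes with each control period).
- ctrl.read_camera(name): name is "scene" or "top" or "wrist"; returns (picture, depth): 480x640x3 uint8, red, green, blue; 480x640 float32, m along the optical axis (not along the pixel's ray), 0 where there is no reading.
- ctrl.camera_model(name): a dict with "intrinsics" (3x3 intrinsics, pixels), "extrinsics" (4x4, takes a point from world to camera coordinates); the wrist camera has in their place "hand_eye" (4x4, takes a point from camera to tool coordinates, whose origin is the TCP and whose axes are the flange's). Camera axes: x right, y down, z forward; pixel columns grow to the right and rows downward; lengths in m; the calibration is good to about 2 mm. A picture is of the moment at which its call begins: read the wrist's pose just before it. camera_model takes no time and is no camera call.
- ctrl.sign_off(): hands the job in; it is judged then, once.
Trained networks look in the newest picture that a camera, given by its name, has taken for a name from the list of things; names that differ only in an ending like _2 or _b are one class to them, and where a whole thing is asked for, a point or a joint stands for the part that bears it (a point fixed in the world has none). Each returns a list of dicts, best first, with "score" (0 to 1); they miss things now and then, are a little off and sometimes report something else, mostly with a low value. They report only what shows in the picture. A call takes as long as a camera call. They do not tell look-alikes from the thing itself.
- ctrl.find_in(camera, query): "uv" ([column, row] in pixels, amid what is visible of it).
The state is a dict: "time": time; "qpos": joint angles; "dq": joint speeds; "joint_efforts": joint torques, N m; "eef_pos": TCP position; "tcp_rot": TCP orientation; "contact_force": force on the tool from outside, world axes, zero at the start; "wrist_torque": the same for the moment, N m; "opening": opening from 0.0 (shut) to 1.0 (fully open); "finger_force": force on a finger pad.
Only numpy, scipy, OpenCV 4.12 (cv2) and the standard library are available. Lean on these libraries where they do the work, as an engineer would, in place of code of your own. Each camera call takes 0.05 s, during which the arm holds its last target. There are 200 camera calls.

## Working session

There is one attempt and no reset: what is moved stays moved. The work goes in short steps, Python scripts to look and compute and a tool call to move; the robot and the scene stay as the last step left them, time stands still between calls to the robot, and variables do not carry over. Pictures are saved under pics/ and viewed, at most 10 in all, crops included, and the job is handed in when it is done.

Besides the shell and the picture viewer there is one more tool, called after "Emit:" by a JSON object that holds its "fn" and its "kwargs", one argument or row to a line. carry_out: Moves the arm, as the interface text tells. Its arguments: {"type":"object","properties":{"deltas":{"type":"array"},"grip":{"type":"number"},"grip_force":{"type":"number"}},"required":["deltas"]}

```bash
mkdir -p pics; ls
cat > h.py <<'E'
import numpy as np, cv2
from scipy.spatial.transform import Rotation as R
from plant import ctrl
def cam(n):
    s=ctrl.get_state(); p,d=ctrl.read_camera(n); m=ctrl.camera_model(n)
    K=np.array(m["intrinsics"])
    if n=="wrist":
        T=np.eye(4);T[:3,:3]=R.from_quat(s["tcp_rot"]).as_matrix();T[:3,3]=s["eef_pos"]
        C=T@np.array(m["hand_eye"])
    else: C=np.linalg.inv(np.array(m["extrinsics"]))
    return p,d,K,C
def cloud(d,K,C):
    v,u=np.mgrid[:d.shape[0],:d.shape[1]]
    P=np.stack([(u-K[0,2])*d/K[0,0],(v-K[1,2])*d/K[1,1],d],-1)
    W=P@C[:3,:3].T+C[:3,3]; W[d<=0]=np.nan
    return W
def save(n,p): cv2.imwrite("pics/"+n,cv2.cvtColor(p,cv2.COLOR_RGB2BGR))
E
python3 - <<'E'
from h import *
ims=[]
for n in ["scene","top"]:
    p,d,K,C=cam(n); W=cloud(d,K,C); np.savez(n+".npz",p=p,W=W,C=C,K=K)
    print(n,C[:3,3].round(3),C[:3,2].round(2))
    for q in ["reamer","block","press","socket","jug","squeezer","spatula","saucer"]:
        for r in ctrl.find_in(n,q)[:3]:
            u,v=map(int,np.round(r["uv"])); print(q,round(r["score"],2),u,v,W[v,u].round(3))
    save(n+".png",p)
print(ctrl.get_state())
E
```

```text
pics
scene [ 1.219 -0.224  0.725] [-0.7   0.3  -0.65]
reamer 0.91 329 202 [0.419 0.142 0.026]
reamer 0.69 457 223 [0.577 0.333 0.031]
reamer 0.65 393 191 [0.531 0.215 0.11 ]
block 0.91 394 238 [0.575 0.199 0.04 ]
press 0.94 170 277 [ 0.585 -0.193  0.11 ]
socket 0.77 165 250 [ 0.578 -0.191  0.159]
jug 0.68 470 280 [0.759 0.222 0.098]
squeezer 0.76 180 412 [ 0.762 -0.231  0.034]
spatula 0.89 268 245 [ 0.467 -0.003  0.005]
spatula 0.73 394 236 [0.573 0.201 0.042]
spatula 0.52 320 352 [ 0.728 -0.011  0.006]
saucer 0.63 316 352 [ 0.726 -0.017  0.007]
top [0.443 0.03  0.995] [ 0.14  0.01 -0.99]
reamer 0.84 225 265 [0.53  0.22  0.113]
reamer 0.74 434 255 [ 0.553 -0.187  0.115]
reamer 0.63 261 330 [0.403 0.157 0.031]
block 0.89 241 251 [0.566 0.201 0.055]
press 0.7 435 252 [ 0.559 -0.189  0.115]
press 0.17 244 249 [0.572 0.197 0.041]
socket 0.73 440 253 [ 0.558 -0.2    0.11 ]
socket 0.71 435 172 [ 0.745 -0.213  0.038]
jug 0.75 219 176 [0.744 0.267 0.   ]
jug 0.72 337 302 [ 0.463 -0.002  0.001]
squeezer 0.89 434 172 [ 0.746 -0.212  0.033]
squeezer 0.62 439 254 [ 0.555 -0.196  0.115]
spatula 0.93 334 302 [0.463 0.004 0.   ]
saucer 0.97 345 175 [ 0.747 -0.019  0.003]
{'time': 0.9, 'qpos': array([-1.27697804e+00,  2.86291673e-01,  1.57668419e+00,  2.08877270e-05,
        1.27859060e+00, -1.49984499e-01]), 'dq': array([-1.33971533e-04,  2.03782089e-03,  8.99703559e-04, -1.96071943e-05,
        6.24683694e-04,  1.18681510e-03]), 'joint_efforts': array([ 1.51402628e-04, -4.05959773e+01, -2.92945969e+01, -1.24675407e-04,
        5.20766389e-04, -6.49346390e-06]), 'eef_pos': array([ 0.28986898, -0.60958633,  0.231339  ]), 'tcp_rot': array([9.75481408e-01, 2.20081856e-01, 1.09165571e-05, 1.23463074e-05]), 'contact_force': array([ 0.42444674, -0.17049691,  1.28949357]), 'wrist_torque': array([0.04815694, 0.00592481, 0.01262258]), 'finger_force': 0.0, 'opening': 0.9968187302195906}
```

View pics/scene.png

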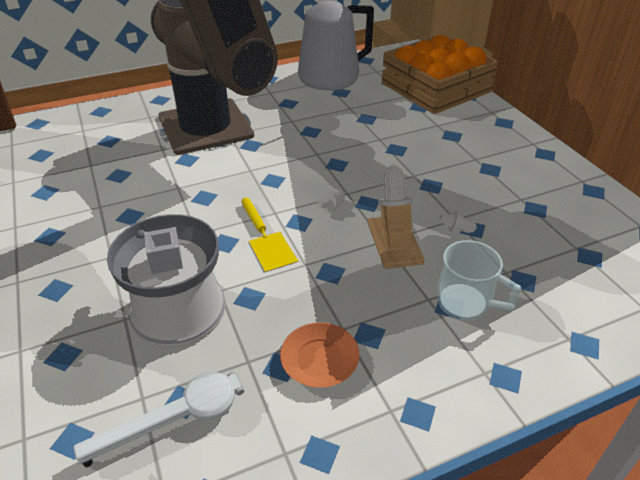

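View pics/top.png

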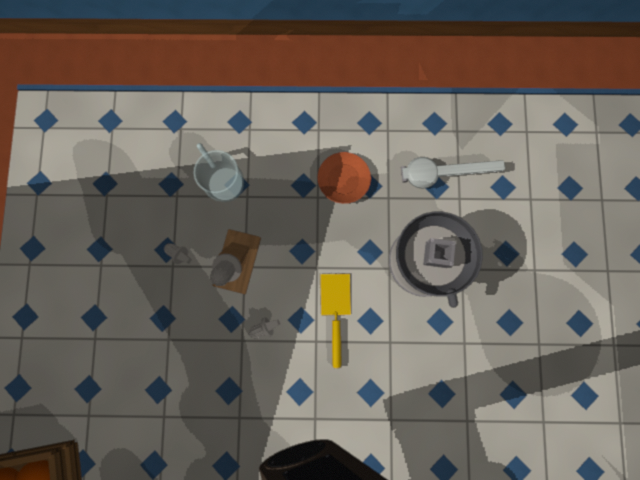

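The scene picture shows the leaning reamer in its block at (393,190), press spindle at (163,250), and two small look-alike pieces lying at (335,205) and (458,222). In the top picture the block is at (240,260), the reamer nose at (226,268), and the spindle at (440,252).

Run:
```python
from h import *
from scipy.optimize import least_squares
A={n:np.load(n+".npz") for n in("scene","top")}
for n in A:
    W=A[n]["W"]; p=A[n]["p"]
    # spindle
    m=(abs(W[...,2]-.16)<.006)&(np.hypot(W[...,0]-.555,W[...,1]+.195)<.06)
    X=W[m]; r=cv2.minAreaRect((X[:,:2]*1000).astype(np.float32)); print(n,"spindle",m.sum(),r,np.median(X[:,2]))
    # bowl rim
    m=(abs(W[...,2]-.142)<.004)&(np.hypot(W[...,0]-.555,W[...,1]+.195)<.13)
    X=W[m]; o=least_squares(lambda c:np.hypot(X[:,0]-c[0],X[:,1]-c[1])-c[2],[.555,-.195,.08],loss='soft_l1',f_scale=.002); print("rim",m.sum(),o.x)
    # wood foot
    hsv=cv2.cvtColor(p,cv2.COLOR_RGB2HSV)
    near=np.hypot(W[...,0]-.56,W[...,1]-.2)<.13
    wood=near&(hsv[...,1]>60)&(hsv[...,0]<25)
    X=W[wood]; print("wood",wood.sum(),np.histogram(X[:,2],bins=np.arange(-.005,.1,.01)))
    f=X[(X[:,2]<.03)]; print("foot",cv2.minAreaRect((f[:,:2]*1000).astype(np.float32)))
    rm=near&~wood&(W[...,2]>.075); X=W[rm]; print("reamer",rm.sum(),X.mean(0),X.min(0),X.max(0))
    np.save(n+"_r.npy",X)
P=[np.load(n+"_r.npy") for n in A]
def mod(c,X):
    y,t=c[2],np.radians(30); a=np.array([np.cos(y)*np.sin(t),np.sin(y)*np.sin(t),np.cos(t)])
    D=X-np.array([c[0],c[1],.08]); h=D@a; return h,np.linalg.norm(D-h[:,None]*a,axis=1)
def prof(h):
    return np.where(h<8e-3,.03,np.where(h<.048,.0187,.0187*np.sqrt(np.clip(1-((h-.048)/.02)**2,0.01,1))))
for nm,X in (("scene",P[0]),("top",P[1]),("both",np.vstack(P))):
  best=None
  for y0 in (2,2.6,3.14,-2.6):
    def res(c):
        h,r=mod(c,X); return np.where(h>.009,r-prof(h),0)
    o=least_squares(res,[.555,.205,y0],loss='soft_l1',f_scale=.002)
    if best is None or o.cost<best.cost: best=o
  h,r=mod(best.x,X); print(nm,best.x,np.degrees(best.x[2]),best.cost,h.min(),h.max(),np.median(abs(res(best.x))))
```

```text
scene spindle 637 ((555.3722534179688, -192.2480010986328), (46.223060607910156, 50.29646682739258), 82.81156158447266) 0.1606184584026782
rim 1290 [ 0.5563913  -0.19223606  0.078809  ]
wood 2445 (array([ 39, 600, 665, 166, 165, 165, 181, 191, 167, 106]), array([-0.005,  0.005,  0.015,  0.025,  0.035,  0.045,  0.055,  0.065,
        0.075,  0.085,  0.095]))
foot ((553.4630126953125, 222.98233032226562), (90.64710998535156, 132.99000549316406), 75.9639663696289)
reamer 914 [0.53050371 0.21886221 0.1133758 ] [0.49440017 0.19114447 0.07523832] [0.68703801 0.25021982 0.14351053]
top spindle 433 ((554.3824462890625, -190.17727661132812), (46.702091217041016, 46.44443893432617), 82.1875228881836) 0.15820185045203383
rim 636 [ 0.55429656 -0.18998628  0.07900012]
wood 1436 (array([ 23, 926, 159,  54,  50,  44,  63,  58,  41,  14]), array([-0.005,  0.005,  0.015,  0.025,  0.035,  0.045,  0.055,  0.065,
        0.075,  0.085,  0.095]))
foot ((550.983154296875, 221.5717315673828), (82.61029815673828, 131.70123291015625), 76.39710998535156)
reamer 758 [0.52680459 0.22135615 0.11051545] [0.49028146 0.19447175 0.07524368] [0.68691274 0.25346744 0.14403674]
scene [0.5311467  0.22109211 2.87615974] 164.79181446730064 0.001325721112007356 -0.05847592567607839 0.0701138497558212 0.0008439553202659929
top [0.52977532 0.22329813 2.85456562] 163.5545623234892 0.0007276657870353829 -0.07432913308922103 0.07006949266206579 0.0004146304194476936
both [0.53008926 0.22295786 2.91467518] 166.99858634317866 0.002004045401001881 -0.07563083801897584 0.07035471276635004 0.0006942730167372839
```

```bash
cat >> h.py <<'E'
def down(yaz):  # tool down, tool y at azimuth yaz (deg)
    t=np.radians(yaz); y=np.array([np.cos(t),np.sin(t),0]); z=np.array([0,0,-1.]); return np.stack([np.cross(y,z),y,z],1)
def along(a,yaz):
    t=np.radians(yaz); z=-a; y=np.array([np.cos(t),np.sin(t),0]); y-=y@z*z; y/=np.linalg.norm(y); return np.stack([np.cross(y,z),y,z],1)
AZ=np.radians(165.5); A30=np.array([np.cos(AZ)*.5,np.sin(AZ)*.5,np.sqrt(.75)]); O=np.array([.530,.2225,.08])
def plan(pos,Rm):
    s=ctrl.get_state(); R0=R.from_quat(s["tcp_rot"]).as_matrix(); d=R0.T@(np.array(pos)-s["eef_pos"])
    rv=R.from_matrix(R0.T@Rm).as_rotvec(); print("shift",d.round(4),"turn",rv.round(4),"deg",np.degrees(np.linalg.norm(rv)).round(1))
E
python3 - <<'E'
from h import *
print(ctrl.camera_model("wrist")["hand_eye"])
plan([.50,-.19,.36],down(-100))
E
```

```text
[[-1.76034163e-03 -9.51025514e-01 -3.09107380e-01  7.75741558e-02]
 [ 9.99998417e-01 -1.59396888e-03 -7.90773005e-04 -1.35188288e-03]
 [ 2.59337761e-04 -3.09108282e-01  9.51026815e-01 -1.41219111e-01]
 [ 0.00000000e+00  0.00000000e+00  0.00000000e+00  1.00000000e+00]]
shift [ 0.3699 -0.2887 -0.1287] turn [ 0.     -0.      0.6183] deg 35.4
```

Emit:
{"fn": "carry_out", "kwargs": {
  "deltas": [0.37,-0.289,-0.129,0,0,0.618,0.37,-0.289,-0.129,0,0,0.618,0.37,-0.289,-0.129,0,0,0.618,0.37,-0.289,-0.129,0,0,0.618,0.37,-0.289,-0.129,0,0,0.618]
}}

```text
time: 1.52
eef_pos: [0.4253, -0.3383, 0.3149]
tcp_rot: [0.996, -0.087, 0.0, 0.0]
contact_force: [0.9, -0.2, 0.1]
opening: 1.001
finger_force: 0.0
```

```bash
python3 -c "
from h import *
plan([.50,-.19,.36],down(-100))"
```

```text
shift [ 0.0478 -0.159  -0.0451] turn [ 0.0004 -0.0008 -0.0004] deg 0.1
```

Emit:
{"fn": "carry_out", "kwargs": {
  "deltas": [0.048,-0.159,-0.045,0,0,0,0.048,-0.159,-0.045,0,0,0,0.048,-0.159,-0.045,0,0,0,0.048,-0.159,-0.045,0,0,0,0.048,-0.159,-0.045,0,0,0]
}}

```text
time: 2.15
eef_pos: [0.4992, -0.1921, 0.3588]
tcp_rot: [0.996, -0.087, -0.0, 0.0]
contact_force: [0.0, -1.0, 0.3]
opening: 1.004
finger_force: 0.0
```

Run:
```python
from h import *
p,d,K,C=cam("wrist"); W=cloud(d,K,C); save("w1.png",p); np.savez("w1.npz",p=p,W=W)
m=(abs(W[...,2]-.16)<.006)&(np.hypot(W[...,0]-.555,W[...,1]+.191)<.05)
X=W[m]; print(m.sum(),cv2.minAreaRect((X[:,:2]*1000).astype(np.float32)),np.median(X[:,2]))
for k in(1,99): print(np.percentile(X,k,axis=0))
s=ctrl.get_state(); print(s["eef_pos"],s["qpos"])
plan(O+A30*.109,along(A30,-104.5))
```

```text
1459 ((552.8290405273438, -191.10488891601562), (45.87406921386719, 46.173583984375), 82.53352355957031) 0.15845316666899517
[ 0.52934102 -0.21490514  0.15502672]
[ 0.57685431 -0.16731101  0.16025172]
[ 0.49897616 -0.19254738  0.35842067] [-5.57826742e-01 -9.63271812e-02  1.75985780e+00 -5.18771943e-04
  1.47913179e+00  1.18812821e+00]
shift [-0.0959 -0.4184  0.1841] turn [-0.0203  0.5245  0.0762] deg 30.4
```

View pics/w1.png

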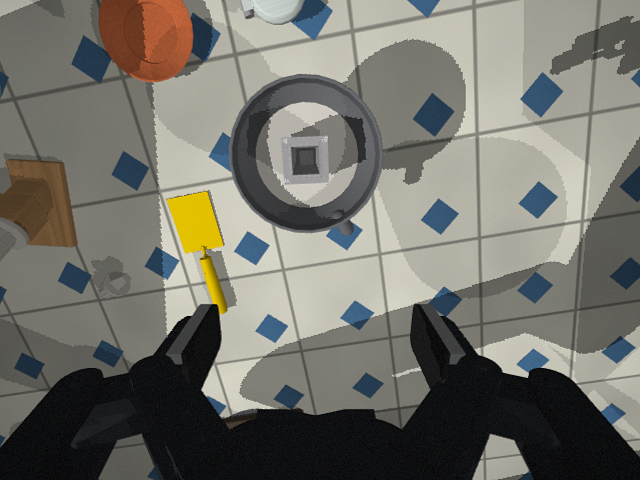

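The spindle shows at pixel (305,160), square-on to within about 3° of the tool; the centre and the 82.5° yaw agree across all cameras.

Emit:
{"fn": "carry_out", "kwargs": {
  "deltas": [-0.096,-0.418,0.13,-0.02,0.5245,0.076,-0.096,-0.418,0.13,-0.02,0.5245,0.076,-0.096,-0.418,0.13,-0.02,0.5245,0.076,-0.096,-0.418,0.13,-0.02,0.5245,0.076,-0.096,-0.418,0.13,-0.02,0.5245,0.076]
}}

```text
time: 2.82
eef_pos: [0.4832, 0.1069, 0.2675]
tcp_rot: [0.958, -0.123, 0.258, 0.033]
contact_force: [1.1, -0.6, -0.4]
opening: 1.0
finger_force: 0.0
```

Run:
```python
from h import *
plan(O+A30*.125,along(A30,-104.5))
```

```text
shift [-0.0799 -0.1235  0.0453] turn [ 0.0007 -0.0022 -0.0016] deg 0.2
```

Emit:
{"fn": "carry_out", "kwargs": {
  "deltas": [-0.08,-0.1235,0.045,0,0,0,-0.08,-0.1235,0.045,0,0,0,-0.08,-0.1235,0.045,0,0,0,-0.08,-0.1235,0.045,0,0,0,-0.08,-0.1235,0.045,0,0,0]
}}

```text
time: 3.45
eef_pos: [0.4703, 0.2368, 0.1898]
tcp_rot: [0.958, -0.122, 0.257, 0.033]
contact_force: [0.0, -0.2, 0.5]
opening: 0.998
finger_force: 0.0
```

Run:
```python
from h import *
from scipy.optimize import least_squares
p,d,K,C=cam("wrist"); W=cloud(d,K,C); save("w2.png",p)
print(ctrl.get_state()["qpos"])
D=W-O; h=D@A30; r=np.linalg.norm(D-h[...,None]*A30,axis=-1)
X=W[(h>.012)&(h<.075)&(r<.035)]; print(len(X))
def mod(c):
    t,y=c[3],c[2]; a=np.array([np.cos(y)*np.sin(t),np.sin(y)*np.sin(t),np.cos(t)])
    D=X-np.array([c[0],c[1],.08]); h=D@a; return h,np.linalg.norm(D-h[:,None]*a,axis=1)
def res(c):
    h,r=mod(c); return np.where(h<.048,r-.0187,np.hypot(r,np.clip(h-.048,0,1)*.0187/.02)-.0187)
o=least_squares(res,[.53,.2225,AZ,np.radians(30)],loss='soft_l1',f_scale=.001)
print(o.x[:2],np.degrees(o.x[2:]),np.median(abs(o.fun)),mod(o.x)[0].max())
plan(O+A30*.019,along(A30,-104.5))
```

```text
[ 0.42329393 -0.17274016  2.19992738 -0.47954696  0.74871092  2.54290774]
2518
[0.5307521  0.22184689] [166.57979139  34.73599153] 0.0007505819590110808 0.0708446211655641
shift [-0.0024 -0.001   0.1071] turn [-0.0001 -0.0021 -0.0013] deg 0.1
```

View pics/w2.png

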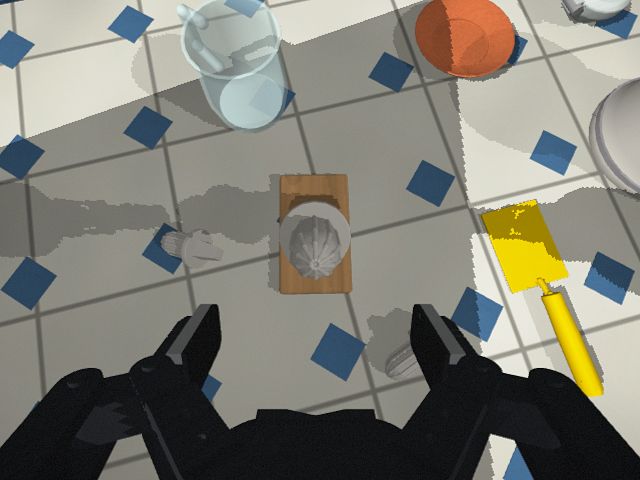

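The wrist picture shows the reamer nose at (316,262), centred between the fingers (midpoint column 317) and square with the block. Now approaching.

Emit:
{"fn": "carry_out", "kwargs": {
  "deltas": [-0.001,-0.001,0.025,0,0,0,-0.002,-0.001,0.05,0,0,0,-0.002,-0.001,0.08,0,0,0,-0.002,-0.001,0.107,0,0,0,-0.002,-0.001,0.107,0,0,0]
}}

```text
time: 4.12
eef_pos: [0.5204, 0.2241, 0.095]
tcp_rot: [0.958, -0.123, 0.256, 0.034]
contact_force: [-0.0, -0.8, -0.1]
opening: 0.999
finger_force: 0.0
```

Emit:
{"fn": "carry_out", "kwargs": {
  "deltas": [0,0,0,0,0,0,0,0,0,0,0,0,0,0,0,0,0,0,0,0,0,0,0,0,0,0,0,0,0,0],
  "grip": 0,
  "grip_force": 40
}}

```text
time: 4.75
eef_pos: [0.5203, 0.2264, 0.0974]
tcp_rot: [0.958, -0.121, 0.258, 0.032]
contact_force: [-4.0, -1.7, 5.6]
opening: 0.409
finger_force: 39.2
```

Run:
```python
from h import *
s=ctrl.get_state(); print(s["opening"]*85,s["finger_force"],s["contact_force"],s["wrist_torque"],s["qpos"])
plan(O+A30*.019,along(A30,-104.5))
```

```text
34.7577834985243 39.23703184816986 [-3.95598901 -1.66637021  5.58582415] [-0.17397652  0.36406932 -0.18882649] [ 0.35906371  0.05946346  2.17647491 -0.59370071  0.54033158  2.64024241]
shift [0.0003 0.0014 0.0013] turn [-0.001  -0.0026  0.0007] deg 0.2
```

Emit:
{"fn": "carry_out", "kwargs": {
  "deltas": [0,0,-0.01,0,0,0,0,0,-0.025,0,0,0,0,0,-0.045,0,0,0,0,0,-0.065,0,0,0,0,0,-0.075,0,0,0]
}}

```text
time: 5.38
eef_pos: [0.4835, 0.2361, 0.1626]
tcp_rot: [0.958, -0.121, 0.258, 0.032]
contact_force: [0.5, 0.3, -2.4]
opening: 0.406
finger_force: 40.2
```

Run:
```python
from h import *
s=ctrl.get_state(); print(s["opening"]*85,s["finger_force"],s["contact_force"],s["wrist_torque"],s["qpos"])
p,d,K,C=cam("wrist"); save("w3.png",p)
plan([.46,.20,.36],down(-104.5))
```

```text
34.48902834037672 40.21293134428561 [ 0.47423519  0.3266744  -2.41178503] [0.07392132 0.35589524 0.01281522] [ 0.40882822 -0.10900541  2.20025454 -0.50692194  0.68376305  2.56899333]
shift [ 0.087   0.0406 -0.1771] turn [-0.0031 -0.5273  0.0014] deg 30.2
```

View pics/w3.png

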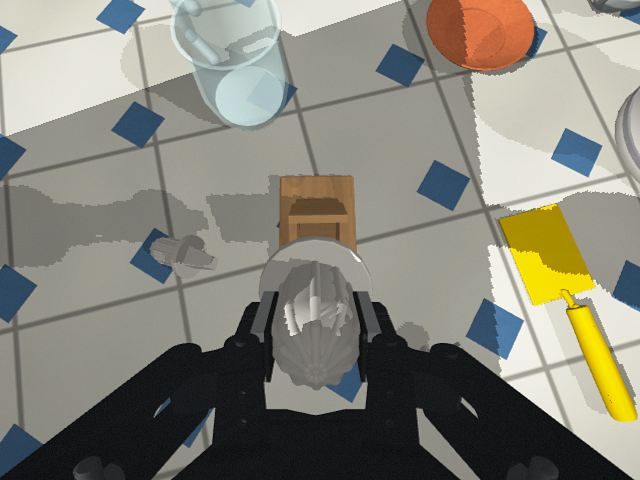

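The reamer is in the grip (flange at (315,275)) and the cup at (318,225) is empty. Next I lift and turn it upright.

Emit:
{"fn": "carry_out", "kwargs": {
  "deltas": [0,0,-0.05,0,0,0,0.087,0.0406,-0.177,0,-0.527,0,0.087,0.0406,-0.177,0,-0.527,0,0.087,0.0406,-0.177,0,-0.527,0,0.087,0.0406,-0.177,0,-0.527,0]
}}

```text
time: 6.05
eef_pos: [0.4636, 0.1984, 0.3612]
tcp_rot: [0.992, -0.127, 0.002, -0.001]
contact_force: [0.3, 0.5, -2.3]
opening: 0.404
finger_force: 40.7
```

Run:
```python
from h import *
s=ctrl.get_state(); print(s["eef_pos"],s["qpos"])
plan([.54,-.19,.27],down(-97.5))
```

```text
[0.46360673 0.1983827  0.36119256] [ 2.02434385e-01 -1.73122950e-01  1.82374974e+00  8.91591561e-04
  1.48574074e+00  2.02823153e+00]
shift [0.1715 0.3568 0.0908] turn [-0.0028 -0.0045 -0.1242] deg 7.1
```

Emit:
{"fn": "carry_out", "kwargs": {
  "deltas": [0.1715,0.357,0.091,0,-0.004,-0.124,0.1715,0.357,0.091,0,-0.004,-0.124,0.1715,0.357,0.091,0,-0.004,-0.124,0.1715,0.357,0.091,0,-0.004,-0.124,0.1715,0.357,0.091,0,-0.004,-0.124]
}}

```text
time: 6.68
eef_pos: [0.5187, -0.0999, 0.284]
tcp_rot: [0.998, -0.063, -0.004, -0.001]
contact_force: [0.2, -0.1, -0.8]
opening: 0.408
finger_force: 40.7
```

Run:
```python
from h import *
plan([.54,-.19,.27],down(-97.5))
```

```text
shift [0.0326 0.0867 0.0137] turn [-0.001   0.0085  0.004 ] deg 0.5
```

Emit:
{"fn": "carry_out", "kwargs": {
  "deltas": [0.0326,0.0867,0.0137,0,0.004,0,0.0326,0.0867,0.0137,0,0.004,0,0.0326,0.0867,0.0137,0,0.004,0,0.0326,0.0867,0.0137,0,0.004,0,0.0326,0.0867,0.0137,0,0.004,0]
}}

```text
time: 7.3
eef_pos: [0.5408, -0.1877, 0.2729]
tcp_rot: [0.998, -0.063, -0.001, -0.001]
contact_force: [-0.3, 0.2, -1.3]
opening: 0.409
finger_force: 40.8
```

Run:
```python
from h import *
s=ctrl.get_state(); T=R.from_quat(s["tcp_rot"]).as_matrix(); t=s["eef_pos"]; print(t)
ims=[]
for n in("scene","wrist","top"):
    p,d,K,C=cam(n); W=cloud(d,K,C); np.savez("h_"+n+".npz",p=p,W=W,K=K,C=C)
    L=(W-t)@T   # tool coords
    m=(np.hypot(L[...,0],L[...,1])<.05)&(L[...,2]>-.06)&(L[...,2]<.065); X=L[m]
    print(n,m.sum(), X.min(0),X.max(0))
    r=np.hypot(X[:,0],X[:,1])
    f=X[(r<.045)&(r>.021)&(X[:,2]>.003)&(X[:,2]<.022)]
    if len(f)>50:
        A=np.c_[f[:,:2],np.ones(len(f))]; 
        for _ in range(4):
            c=np.linalg.lstsq(A,f[:,2],rcond=None)[0]; e=f[:,2]-A@c; k=abs(e)<.003; f,A=f[k],A[k]
        print(" flange plane",len(f),c,e.std(), f.min(0),f.max(0))
    C_=np.linalg.inv(C)
    q=C_[:3,:3]@(t)+C_[:3,3]; uv=(K@q)[:2]/q[2]; print(uv)
    if n=="scene":
        u,v=map(int,uv); c=p[max(v-90,0):v+130,max(u-110,0):u+110]; save("s4.png",cv2.resize(c,None,fx=2.7,fy=2.7,interpolation=cv2.INTER_CUBIC))
```

```text
[ 0.54081383 -0.18774307  0.27289504]
scene 3001 [-0.01699378 -0.04868679 -0.05995959] [0.03231731 0.0486702  0.05611118]
 flange plane 392 [0.041605   0.00804356 0.0115884 ] 0.0011677016500625172 [-0.01699378 -0.02918638  0.00974959] [0.03231731 0.03026862 0.01583655]
[146.72344812 171.01461056]
wrist 25975 [-0.01509262 -0.04913534 -0.05999988] [0.02884267 0.04908489 0.02118084]
 flange plane 2432 [0.02112052 0.00549476 0.0136554 ] 0.0007670601508737768 [-0.00518476 -0.02967879  0.01177735] [0.02863015 0.02955391 0.01727039]
[315.81821766 304.22581518]
top 152 [-0.0208439  -0.04814596 -0.05759021] [ 0.00352388 -0.01881532  0.02122151]
 flange plane 52 [-0.03050963 -0.11041098  0.01104389] 0.0014629742623165853 [-0.01941292 -0.03070211  0.0118501 ] [-0.00242267 -0.01881532  0.0175127 ]
[458.84012721 250.73924744]
```

View pics/s4.png

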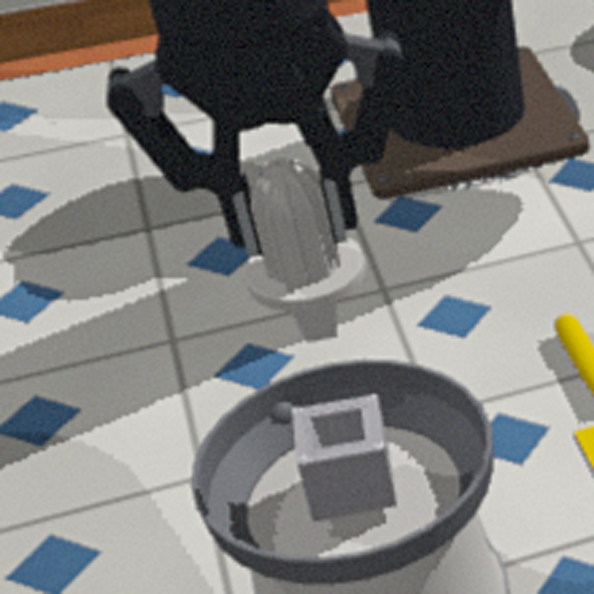

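The scene crop shows the reamer hanging almost upright between the fingers, shank at (315,315), spindle top at (340,425).

Run:
```python
from h import *
s=ctrl.get_state(); T=R.from_quat(s["tcp_rot"]).as_matrix(); t=s["eef_pos"]
W=np.load("h_scene.npz")["W"]; L=(W-t)@T
m=(np.hypot(L[...,0],L[...,1])<.03)&(L[...,2]>.026)&(L[...,2]<.06); X=L[m]; print(m.sum())
print(np.c_[X[::6]*1000].round(1).tolist())
f=X
for _ in range(5):
    A=np.c_[f[:,1:],np.ones(len(f))]; c=np.linalg.lstsq(A,f[:,0],rcond=None)[0]; e=f[:,0]-A@c; f=f[abs(e)<.003]
print(c,"yaw deg",np.degrees(np.arctan(-c[0])),"dx/dz deg",np.degrees(np.arctan(c[1])),e.std(),len(f))
C=np.load("h_scene.npz")["C"]; print(T.T@(C[:3,3]-t))
plan([.554,-.191,.22],down(-97.5))
```

```text
173
[[11.3, -10.5, 31.9], [9.8, -1.9, 34.7], [9.5, -9.8, 36.6], [10.7, 3.6, 34.6], [9.9, -4.2, 36.9], [11.2, 9.1, 34.8], [10.7, 1.3, 36.9], [7.5, -6.4, 40.9], [11.9, 6.7, 36.6], [8.7, -0.9, 40.6], [8.8, -8.8, 42.3], [11.3, 4.5, 39.3], [10.6, -3.3, 41.5], [9.2, 8.9, 41.6], [9.8, 1.0, 42.9], [10.1, -6.9, 44.4], [10.5, 5.2, 43.3], [10.0, -2.6, 45.4], [8.3, 8.4, 46.0], [9.8, 0.3, 46.6], [11.0, -7.7, 47.5], [7.7, 3.5, 49.4], [7.2, -4.4, 51.5], [10.3, 4.9, 48.8], [10.4, -3.0, 50.5], [7.1, 6.8, 52.7], [6.5, -1.1, 54.9], [8.7, 7.0, 53.2], [8.1, -0.9, 55.4]]
[ 0.02223427 -0.16097214  0.01666955] yaw deg -1.2737200680212084 dx/dz deg -9.144577958488583 0.001008777234258856 173
[ 0.67650016 -0.04996278 -0.45245217]
shift [0.0132 0.0011 0.0535] turn [-0.0006  0.0015  0.0045] deg 0.3
```

Emit:
{"fn": "carry_out", "kwargs": {
  "deltas": [0.013,0.001,0.02,0,0.017,0.004,0.013,0.001,0.04,0,0.017,0.004,0.013,0.001,0.0535,0,0.017,0.004,0.013,0.001,0.0535,0,0.017,0.004,0.013,0.001,0.0535,0,0.017,0.004]
}}

```text
time: 8.07
eef_pos: [0.5539, -0.1921, 0.2203]
tcp_rot: [0.998, -0.066, 0.008, 0.0]
contact_force: [0.3, -0.5, -1.3]
opening: 0.409
finger_force: 40.8
```

Run:
```python
from h import *
s=ctrl.get_state(); T=R.from_quat(s["tcp_rot"]).as_matrix(); t=s["eef_pos"]; print(t,s["contact_force"],s["wrist_torque"])
for n in("scene","wrist","top"):
    p,d,K,C=cam(n); W=cloud(d,K,C); 
    L=(W-t)@T
    if n=="scene":
        save("s5.png",cv2.resize(p[150:330,80:280],None,fx=3,fy=3,interpolation=cv2.INTER_CUBIC))
        # spindle points beside shank, in tool frame
        m=(abs(W[...,2]-.16)<.004)&(np.hypot(W[...,0]-.554,W[...,1]+.191)<.04)&(np.abs(L[...,:2]).max(-1)<.028)
        X=W[m]; print(m.sum(),cv2.minAreaRect((X[:,:2]*1000).astype(np.float32)))
    m=(np.hypot(L[...,0],L[...,1])<.05); X=L[m]; r=np.hypot(X[:,0],X[:,1])
    f=X[(r<.045)&(r>.021)&(X[:,2]>.003)&(X[:,2]<.022)]
    if len(f)>50:
        A=np.c_[f[:,:2],np.ones(len(f))]
        for _ in range(4):
            c=np.linalg.lstsq(A,f[:,2],rcond=None)[0]; e=f[:,2]-A@c; k=abs(e)<.003; f,A=f[k],A[k]
        print(n,"plane",c,f.min(0),f.max(0))
plan([.554,-.191,.22],down(-97.5))
```

```text
[ 0.55388591 -0.19206731  0.22028383] [ 0.27527656 -0.51577645 -1.28003147] [0.00047639 0.05436405 0.05025065]
472 ((555.1088256835938, -192.13523864746094), (46.06165313720703, 50.3560905456543), 82.62946319580078)
scene plane [0.02903648 0.00609572 0.01171993] [-0.0145022  -0.02891517  0.00901833] [0.03199639 0.02984366 0.01557597]
wrist plane [0.01974776 0.00376575 0.01361715] [-0.00505499 -0.0299401   0.01178766] [0.02885016 0.02943464 0.01717474]
shift [-0.0003 -0.0012  0.0007] turn [-0.0003 -0.0165 -0.001 ] deg 0.9
```

View pics/s5.png

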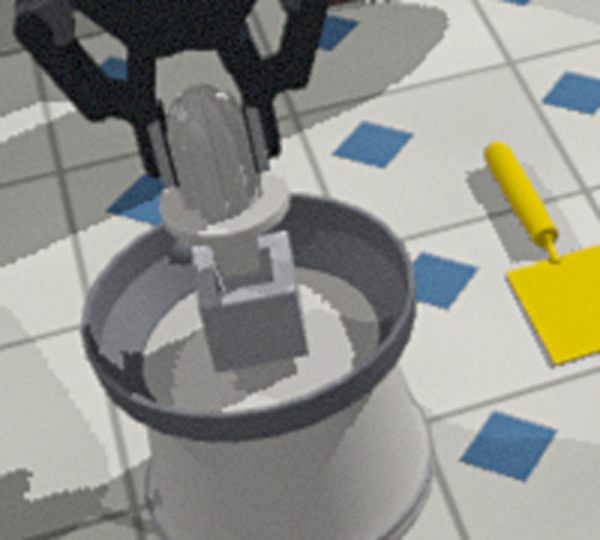

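The shank at (240,255) is over the socket, with its sides parallel to the spindle's. Now a gentle descent.

Emit:
{"fn": "carry_out", "kwargs": {
  "deltas": [0,-0.001,0.006,0,0,0,0,-0.001,0.012,0,0,0,0,-0.001,0.017,0,0,0,0,-0.001,0.022,0,0,0,0,-0.001,0.026,0,0,0],
  "grip_force": 25
}}

```text
time: 8.85
eef_pos: [0.5541, -0.1909, 0.1931]
tcp_rot: [0.998, -0.066, 0.007, -0.0]
contact_force: [-0.2, 0.6, -1.1]
opening: 0.407
finger_force: 40.8
```

Emit:
{"fn": "carry_out", "kwargs": {
  "deltas": [0,0,0.003,0,0,0,0,0,0.006,0,0,0,0,0,0.0085,0,0,0,0,0,0.0105,0,0,0,0,0,0.0105,0,0,0]
}}

```text
time: 9.48
eef_pos: [0.5543, -0.1909, 0.183]
tcp_rot: [0.998, -0.066, 0.007, -0.0]
contact_force: [-0.2, 0.4, -2.4]
opening: 0.408
finger_force: 40.8
```

Emit:
{"fn": "carry_out", "kwargs": {
  "deltas": [0,0,0.001,0,0,0,0,0,0.002,0,0,0,0,0,0.002,0,0,0]
}}

```text
time: 9.85
eef_pos: [0.5543, -0.191, 0.1811]
tcp_rot: [0.998, -0.066, 0.007, -0.0]
contact_force: [-0.6, -0.7, -1.6]
opening: 0.41
finger_force: 40.8
```

Very nearly home with no force; let go so it settles.

Emit:
{"fn": "carry_out", "kwargs": {
  "deltas": [0,0,0,0,0,0,0,0,0,0,0,0,0,0,0,0,0,0,0,0,0,0,0,0,0,0,0,0,0,0],
  "grip": 62
}}

```text
time: 10.48
eef_pos: [0.5544, -0.191, 0.1812]
tcp_rot: [0.998, -0.066, 0.007, 0.0]
contact_force: [0.9, -0.1, -0.6]
opening: 0.616
finger_force: 0.0
```

Run:
```python
from h import *
s=ctrl.get_state(); print(s["eef_pos"],s["contact_force"],s["opening"])
for n in("scene","wrist"):
    p,d,K,C=cam(n); W=cloud(d,K,C)
    r=np.hypot(W[...,0]-.5543,W[...,1]+.191)
    f=W[(r>.022)&(r<.032)&(W[...,2]>.155)&(W[...,2]<.185)]
    A=np.c_[f[:,:2]-[.5543,-.191],np.ones(len(f))]
    for _ in range(5):
        c=np.linalg.lstsq(A,f[:,2],rcond=None)[0]; e=f[:,2]-A@c; k=abs(e)<.003; f,A=f[k],A[k]
    print(n,len(f),c,e.std()); z=W[(r<.03)&(W[...,2]<.26)]; 
    b=W[(r<.006)&(W[...,2]>.2)&(W[...,2]<.25)]; print(len(b), b[:,2].max() if len(b) else None)
plan([.5543,-.191,.181],down(-97.5))
```

```text
[ 0.55438284 -0.19098377  0.18119566] [ 0.90990076 -0.08705683 -0.62613954] 0.6155564516406044
scene 288 [-6.56353951e-02 -8.90880151e-05  1.68713618e-01] 0.0012973260718550303
34 0.23208167944240454
wrist 2751 [-0.00788923  0.00068646  0.1665544 ] 0.0007291339828039428
882 0.2292499117651463
shift [-0.0001  0.      0.0002] turn [-0.0009 -0.0148 -0.001 ] deg 0.9
```

Flange top at about 0.167, level, nose at about 0.23: it is home. Straighten the tool, regrip more firmly, then push.

Emit:
{"fn": "carry_out", "kwargs": {
  "deltas": [0,0,0,0,-0.015,0,0,0,0,0,-0.015,0]
}}

```text
time: 10.82
eef_pos: [0.5546, -0.191, 0.1812]
tcp_rot: [0.998, -0.066, -0.0, -0.0]
contact_force: [0.4, -0.4, 0.6]
opening: 0.623
finger_force: 0.0
```

Emit:
{"fn": "carry_out", "kwargs": {
  "deltas": [0,0,0,0,0,0,0,0,0,0,0,0,0,0,0,0,0,0,0,0,0,0,0,0],
  "grip": 0,
  "grip_force": 70
}}

```text
time: 11.32
eef_pos: [0.5546, -0.1909, 0.1815]
tcp_rot: [0.998, -0.066, 0.0, -0.0]
contact_force: [-0.8, 0.9, 2.1]
opening: 0.399
finger_force: 69.6
```

Emit:
{"fn": "carry_out", "kwargs": {
  "deltas": [0,0,0.002,0,0,0,0,0,0.004,0,0,0,0,0,0.005,0,0,0,0,0,0.005,0,0,0]
}}

```text
time: 11.82
eef_pos: [0.5548, -0.191, 0.179]
tcp_rot: [0.998, -0.066, 0.0, -0.0]
contact_force: [-3.4, 2.6, 9.9]
opening: 0.398
finger_force: 70.5
```

Emit:
{"fn": "carry_out", "kwargs": {
  "deltas": [0,0,0.002,0,0,0,0,0,0.004,0,0,0,0,0,0.0045,0,0,0,0,0,0.0045,0,0,0]
}}

```text
time: 12.32
eef_pos: [0.5549, -0.191, 0.1763]
tcp_rot: [0.998, -0.066, 0.0, -0.0]
contact_force: [-6.6, 5.0, 17.4]
opening: 0.4
finger_force: 71.4
```

Emit:
{"fn": "carry_out", "kwargs": {
  "deltas": [0,0,0.001,0,0,0,0,0,0.0015,0,0,0,0,0,0.0015,0,0,0]
}}

```text
time: 12.7
eef_pos: [0.5549, -0.191, 0.1762]
tcp_rot: [0.998, -0.066, 0.0, -0.0]
contact_force: [-8.9, 4.9, 21.3]
opening: 0.395
finger_force: 71.8
```

```bash
cat > chk.py <<'E'
from h import *
for n in("scene","wrist"):
    p,d,K,C=cam(n); W=cloud(d,K,C)
    r=np.hypot(W[...,0]-.5543,W[...,1]+.191)
    f=W[(r>.022)&(r<.032)&(W[...,2]>.155)&(W[...,2]<.185)]
    A=np.c_[f[:,:2]-[.5543,-.191],np.ones(len(f))]
    for _ in range(5):
        c=np.linalg.lstsq(A,f[:,2],rcond=None)[0]; e=f[:,2]-A@c; k=abs(e)<.003; f,A=f[k],A[k]
    print(n,len(f),c.round(4))
s=ctrl.get_state(); print(s["eef_pos"],s["contact_force"],s["opening"],s["time"])
E
python3 chk.py
```

```text
scene 303 [-0.0386  0.0056  0.1642]
wrist 1891 [-0.0454  0.0059  0.162 ]
[ 0.55495326 -0.1910571   0.17622341] [-9.69118947  5.50199321 21.34419609] 0.40206091409515476 12.8
```

Emit:
{"fn": "carry_out", "kwargs": {
  "deltas": [0,0,-0.002,0,0,0,0,0,-0.004,0,0,0,0,0,-0.006,0,0,0,0,0,-0.008,0,0,0,0,0,-0.009,0,0,0]
}}

```text
time: 13.42
eef_pos: [0.5547, -0.191, 0.1814]
tcp_rot: [0.998, -0.066, 0.0, -0.0]
contact_force: [-2.8, 1.4, 7.1]
opening: 0.4
finger_force: 70.3
```

Emit:
{"fn": "carry_out", "kwargs": {
  "deltas": [0,0,-0.001,0,0,0,0,0,-0.0015,0,0,0,0,0,-0.0015,0,0,0]
}}

```text
time: 13.8
eef_pos: [0.5546, -0.191, 0.1814]
tcp_rot: [0.998, -0.066, 0.0, -0.0]
contact_force: [-0.8, 1.5, 6.0]
opening: 0.397
finger_force: 70.1
```

Emit:
{"fn": "carry_out", "kwargs": {
  "deltas": [0,0,0,0,0,0,0,0,0,0,0,0,0,0,0,0,0,0,0,0,0,0,0,0],
  "grip": 70
}}

```text
time: 14.3
eef_pos: [0.5542, -0.191, 0.1803]
tcp_rot: [0.998, -0.066, -0.0, -0.001]
contact_force: [-0.3, 0.1, -0.4]
opening: 0.704
finger_force: 0.0
```

```bash
python3 chk.py
```

```text
scene 308 [-0.0636  0.0068  0.1689]
wrist 2847 [-0.0096  0.0017  0.1666]
[ 0.55435041 -0.19098058  0.18053451] [ 0.02590472  0.52527777 -0.0376727 ] 0.7015401613927595 14.4
```

Home again. The tilt in the grip leaves some doubt about the last half millimetre, so I press once more on the nose with shut fingers.

Emit:
{"fn": "carry_out", "kwargs": {
  "deltas": [0,0,-0.02,0,0,0,0,0,-0.045,0,0,0,0,0,-0.07,0,0,0,0,0,-0.07,0,0,0]
}}

```text
time: 14.9
eef_pos: [0.556, -0.1919, 0.2551]
tcp_rot: [0.998, -0.066, 0.003, 0.001]
contact_force: [-0.4, 0.3, 0.5]
opening: 0.699
finger_force: 0.0
```

Emit:
{"fn": "carry_out", "kwargs": {
  "deltas": [0,0,0,0,0,0,0,0,0,0,0,0,0,0,0,0,0,0,0,0,0,0,0,0,0,0,0,0,0,0],
  "grip": 0
}}

```text
time: 15.52
eef_pos: [0.5543, -0.191, 0.2504]
tcp_rot: [0.998, -0.066, -0.0, -0.001]
contact_force: [0.2, 0.4, -0.1]
opening: 0.001
finger_force: 0.0
```

Emit:
{"fn": "carry_out", "kwargs": {
  "deltas": [0,0,0.006,0,0,0,0,0,0.012,0,0,0,0,0,0.016,0,0,0,0,0,0.019,0,0,0,0,0,0.021,0,0,0]
}}

```text
time: 16.15
eef_pos: [0.5544, -0.191, 0.2294]
tcp_rot: [0.998, -0.066, -0.0, -0.001]
contact_force: [-0.3, 0.8, 0.2]
opening: 0.0
finger_force: 0.0
```

```bash
python3 chk.py
```

```text
scene 306 [-0.0634 -0.0013  0.1689]
wrist 1820 [-0.0071  0.0009  0.1665]
[ 0.55430743 -0.1909554   0.22942102] [ 0.60625252 -0.6427997  -0.1199236 ] -0.004552722303915561 16.25
```

Emit:
{"fn": "carry_out", "kwargs": {
  "deltas": [0,0,0.002,0,0,0,0,0,0.004,0,0,0,0,0,0.006,0,0,0,0,0,0.008,0,0,0,0,0,0.008,0,0,0]
}}

```text
time: 16.88
eef_pos: [0.5555, -0.1914, 0.2256]
tcp_rot: [0.998, -0.066, 0.002, 0.0]
contact_force: [-2.6, 2.2, 11.0]
opening: 0.002
finger_force: 5.4
```

Emit:
{"fn": "carry_out", "kwargs": {
  "deltas": [0,0,0.001,0,0,0,0,0,0.003,0,0,0,0,0,0.004,0,0,0,0,0,0.004,0,0,0]
}}

```text
time: 17.38
eef_pos: [0.5558, -0.1916, 0.2229]
tcp_rot: [0.998, -0.066, 0.002, 0.001]
contact_force: [-3.3, 2.0, 12.4]
opening: -0.001
finger_force: 6.7
```

```bash
python3 chk.py
```

```text
scene 363 [-0.035   0.0058  0.1641]
wrist 1838 [-0.0237  0.0057  0.1616]
[ 0.55580991 -0.19154624  0.22288006] [-3.41837661  3.27190501 13.41874332] -0.0015138764027055349 17.475
```

Emit:
{"fn": "carry_out", "kwargs": {
  "deltas": [0,0,0.001,0,0,0,0,0,0.002,0,0,0,0,0,0.003,0,0,0,0,0,0.003,0,0,0]
}}

```text
time: 17.98
eef_pos: [0.5567, -0.1918, 0.2229]
tcp_rot: [0.998, -0.066, 0.004, 0.001]
contact_force: [-5.5, 3.6, 20.7]
opening: -0.0
finger_force: 10.6
```

```bash
python3 chk.py
```

```text
scene 366 [-0.0363  0.0059  0.1641]
wrist 1860 [-0.0323  0.0093  0.1617]
[ 0.55663597 -0.19184054  0.22287101] [-5.08966858  4.07000809 21.54021971] 0.0028230263650490493 18.075
```

The flange did not move with 8 N more: it is at the bottom stop. Ease off slowly and back away.

Emit:
{"fn": "carry_out", "kwargs": {
  "deltas": [0,0,-0.003,0,0,0,0,0,-0.006,0,0,0,0,0,-0.009,0,0,0,0,0,-0.012,0,0,0,0,0,-0.015,0,0,0]
}}

```text
time: 18.7
eef_pos: [0.5542, -0.1909, 0.2293]
tcp_rot: [0.998, -0.066, -0.0, -0.001]
contact_force: [-0.2, -0.8, 0.7]
opening: 0.002
finger_force: 0.0
```

Emit:
{"fn": "carry_out", "kwargs": {
  "deltas": [0,0,-0.02,0,0,0,0,0,-0.06,0,0,0,0,0,-0.1,0,0,0,-0.03,0,-0.14,0,0,0,-0.03,0,-0.14,0,0,0]
}}

```text
time: 19.32
eef_pos: [0.5251, -0.1878, 0.3761]
tcp_rot: [0.998, -0.066, 0.004, 0.002]
contact_force: [-0.0, 0.5, 0.1]
opening: -0.002
finger_force: 0.0
```

```bash
python3 chk.py
python3 - <<'E'
from h import *
p,_,_,_=cam("scene"); save("end.png",p)
E
```

```text
scene 287 [-0.0779  0.0063  0.1689]
wrist 938 [1.000e-04 1.000e-03 1.666e-01]
[ 0.52470248 -0.18726456  0.37059406] [ 0.33992792 -0.44795852 -0.91569925] 0.004467698385932281 19.425
```

View pics/end.png

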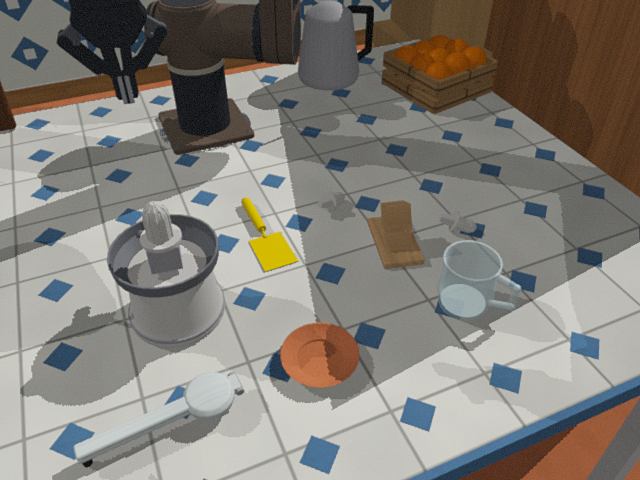

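The reamer stands upright and home on the spindle at (160,230), the block is empty, the other things have not moved, and the gripper is clear.

```bash
python3 -c "
from plant import ctrl
print(ctrl.sign_off())"
```

```text
the job is handed in; nothing more can be done
None
```

The reamer is standing upright and fully home in the press socket, released. I pushed it to the bottom stop (twice, to be sure), it sprang back up each time, nothing else on the counter moved, and the job is handed in at about 19 s; no verdict was returned.

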